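Hold the spread snap ring at the groove of a furnace-door wheel

TASK

Take the snap-ring pliers out of the wooden rack, put their tips into the gap of the steel snap ring lying on the blue mat, squeeze to spread the ring, lift it off on the pliers and slide it, still spread, over the end of the axle stub down to the groove just above the brass washer of the furnace-door wheel. Finish while holding it there so that the wheel's end float can be checked before it snaps in: pliers kept squeezed, the ring wide open, level with the groove and carried by the pliers, with neither ring nor pliers pushed hard against stub, washer or wheel; never force it on. Leave the glass ornament, the jacks and the wooden ladle where they are.

Things in the scene. Friction and masses are not known exactly. Their poses are not given: they have to be found in the camera images.
- pliers: Steel spreading (snap-ring) pliers with red grips, 158 mm long, 0.17 kg, upright and nose down in a slot (16 x 34 mm) of the wooden rack (90 x 120 x 60 mm high). Origin on the pivot; the joint block about it (14 mm high, 44 wide) sits on the rack. z up along the handles, y the line along which grips close and tips spread. Squeezing the grips SPREADS the tips. Front and back are alike.
- pliers_grip (a point): Midway between the red grips, 72 mm above the pivot: where to take them, closing along the pliers' y. Grips are 14 mm wide along x, run from 44 to 100 mm above the pivot. Their outer faces stand 62 mm apart here at rest and about 28 mm at the built-in stop. The return spring pushes with 5 N a side at first (held lightly at about 56 mm it carries well), with the ring 14 N at the stop.
- lever_left (a joint): Turn of each lever of the pliers (both turn alike), rad: 0 at rest, 0.23 at the stop.
- tip_left (a point): End of the pliers' tip on their +y side, middle of its lower end face, 58 mm below the pivot and 2 mm beside the centre plane at rest. The pair of tips is 7 mm wide at its end at rest, 12 mm with the grips held at 56 mm, about 32 mm at the stop, where the serrated outer faces stand upright. Tips are 5 mm long along x and 5 mm high, under a shoulder that keeps the ring from riding up.
- tip_right (a point): The same on the -y side. The tip ends rise 1 to 2 mm towards the pivot as they spread; gripper pads that swing as they close may carry the pliers a few mm down.
- ring: C-shaped eyeless steel snap ring, 4 mm thick, 5.5 mm wide section, about 59 mm outside, 36 g, flat on a blue rubber mat 120 x 120 x 3 mm. Origin at the centre of its circle, mid thickness; +x points to the middle of the gap, z up. At rest the gap between the squared ends is 15 mm. Ends push back with 3 N at first and 8 N when spread.
- ring_gap (a point): Middle of the ring's gap, mid thickness, 23.5 mm from the ring's origin along its x: where the middle of the closed tips goes in, with the pliers' y along the ring's y. The end blocks run 4.7 mm along x to either side of it.
- ring_left (a joint): How far the ring arm on its +y side is sprung open, rad: 0 at rest; 0.18 makes the ring a full circle 48 mm inside with a 32 mm gap; at about 0.10 it would just drag on the 44 mm stub.
- ring_right (a joint): The same for the arm on the -y side.
- carriage: Grey steel plate 170 x 120 x 10 mm fixed on the bench, with an upright axle stub 44 mm across at its centre, carrying a flanged wheel (108 mm across, free to turn, top at 46 mm above the bench) and a brass washer (66 mm across, top at 50 mm). Origin under the stub's axis at bench level, z up.
- groove (a point): Point on the stub's axis at half the groove's height, 53 mm above the bench: where the ring's origin belongs. The groove is 40 mm across and 6 mm high, from the washer's top at 50 mm to 56 mm.
- stub_top (a point): Centre of the stub's end face, 65 mm above the bench; the end is chamfered over its last 3 mm.
- globe: Bystander: green blown-glass ornament with a flared neck on a cork foot, 72 mm across, 115 mm high. Origin at the middle of its underside.
- jacks: Bystander: steel glassblower's jacks, 245 mm long, 50 mm wide, 13 mm high, lying flat beyond the mat; origin near the middle, x along the blades.
- ladle: Bystander: dark wooden shaping ladle, cup 76 mm across and 40 mm high, handle along its x, 210 mm long overall; origin under the cup's centre.

How it is judged:
By the outcome, as a careful person would: the job done as asked, in the order asked, and still so for the second after the job is handed in, while the arm keeps its last pose, push and grip.
It also fails if it takes over 61 s, if anything falls off the work surface, if the arm or the gripper's body presses on something with over 40 N, if the wrist force passes 120 N, or if a joint passes its speed limit or range.

ROBOT

A 6-joint arm with a two-finger parallel gripper is mounted at the origin on the work surface. World frame = base frame: x ahead of the robot, y to its left, z up, the work surface at z = 0. Lengths are in m, angles in degrees, forces in N, time in s.
With the tool pointing down it reaches from about 0.325 to 0.85 m from the base axis. Payload 15.5 kg.
Tool frame: the origin (TCP) lies at the very end of the fingers, on their centre line; the grasp point (between the pads) lies arm.grip_depth behind it (arm.grip_depth is the distance from the TCP to the grasp point, in m); z points along the fingers, y is the line along which they close (so a half turn about z gives the same grasp; the last joint's range is limited). The gripper opens to 91 mm and grips with 3 to 60 N. Pads are 32 mm wide; open, the fingers measure 118 mm over their backs; the gripper's body (76 mm by 178 mm) begins 60 mm behind the grasp point.
Start: joints at [-79.67, 28.281, 77.091, -0, 74.628, -5.472], TCP at [0.17, -0.601, 0.193] pointing down, gripper open.
Joint ranges: [-166.48, 166.48], [-47.26, 123.95], [12.59, 153.08], [-70.14, 250.14], [6.76, 159.57], [-176.63, 176.63]. Speed limits (degrees/s): [108.29, 108.29, 147.25, 172.46, 172.46, 172.46].

INTERFACE

Orientations are given as a 3x3 rotation matrix whose columns are the frame's x, y, z axes.
In Python, from rig import arm gives the robot as it stands. Calls block until the motion is done:
- arm.move_to(position, orientation): joint-space move of the TCP to a pose.
- arm.move_l(position, orientation=None, feed=0.15): straight line of the TCP; orientation=None keeps the orientation; feed is the mean speed in m/s.
- arm.move_joints(angles): joint-space move.
- arm.grip(opening): finger opening in m; the grip force is fixed at half the most; returns when the fingers have stopped.
- arm.sleep(seconds).
- arm.solve_ik(position, orientation): joint angles nearest the present ones, or None.
- arm.snapshot(name): name is "scene" or "top" or "wrist"; returns the picture (420x560x3 uint8, red, green, blue); there is no depth.
- arm.get_calibration(name): a dict with "intrinsics" (3x3 intrinsics, pixels), "cam_to_world" (4x4, takes a point from camera to world coordinates). Camera axes: x right, y down, z forward; pixel columns grow to the right and rows downward; lengths in m; the calibration is good to about 2 mm. A picture is of the moment at which its call begins: read the wrist's pose just before it. get_calibration takes no time and is no camera call; for the wrist camera it gives the pose at the moment of the call.
A pose or a line that the arm cannot do raises arm.Unreachable and nothing moves.
- arm.sign_off(): hands the job in; it is judged then, once.
Readings, each from a call of its own:
- arm.current_t(): time.
- arm.current_joint_positions(): joint angles.
- arm.current_dq(): joint speeds.
- arm.current_tau(): joint torques, N m.
- arm.current_ee_pos(): TCP position.
- arm.current_tool_rot(): TCP orientation.
- arm.current_force(): force on the tool from outside, world axes, zero at the start.
- arm.current_torque(): the same for the moment, N m.
- arm.current_width(): finger opening in m.
- arm.current_grasp_force(): force on a finger pad.
Only numpy, scipy, OpenCV 4.12 (cv2) and the standard library are available. Lean on these libraries where they do the work, as an engineer would, in place of code of your own. Each camera call takes 0.05 s, during which the arm holds its last target. There are 200 camera calls.

## Working session

There is one attempt and no reset: what is moved stays moved. The work goes in short steps, each a Python script; the robot and the scene stay as the last script left them, time stands still between calls to the robot, and variables do not carry over. Pictures are saved under pics/ and viewed, at most 10 in all, crops included, and the job is handed in when it is done.

```bash
ls; mkdir -p pics; python3 - <<'E'
from rig import arm
import cv2,numpy as np
for n in("scene","top"):
    im=arm.snapshot(n); c=arm.get_calibration(n)
    cv2.imwrite(f"pics/{n}0.png",im[:,:,::-1]); print(n,np.round(c["intrinsics"],1).tolist(),np.round(c["cam_to_world"],4).tolist())
print(arm.grip_depth,arm.current_t(),arm.current_tool_rot().round(3),arm.current_width())
E
```

```text
pics
scene [[440.8, 0.0, 273.0], [0.0, 440.8, 211.2], [0.0, 0.0, 1.0]] [[-0.6778, 0.5926, -0.4353, 1.0414], [0.7353, 0.5488, -0.3978, 0.3942], [0.0032, -0.5897, -0.8076, 0.8822], [0.0, 0.0, 0.0, 1.0]]
top [[539.5, 0.0, 267.0], [0.0, 539.5, 203.2], [0.0, 0.0, 1.0]] [[0.0198, -0.99, 0.1394, 0.4792], [-0.9998, -0.0195, 0.0035, 0.0048], [-0.0007, -0.1394, -0.9902, 1.0509], [0.0, 0.0, 0.0, 1.0]]
0.0188 0.1 [[ 0.962  0.272 -0.   ]
 [ 0.272 -0.962  0.001]
 [ 0.    -0.001 -1.   ]] 0.09112006919721048
```

View pics/top0.png

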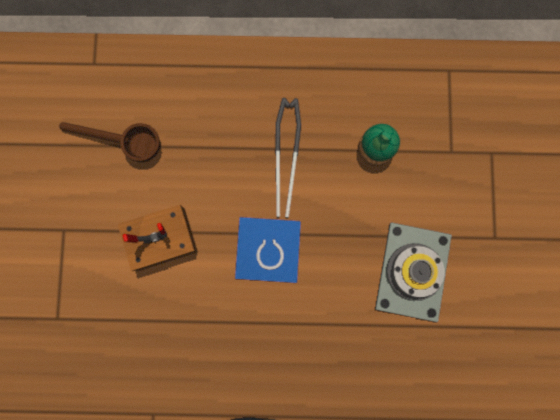

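View pics/scene0.png

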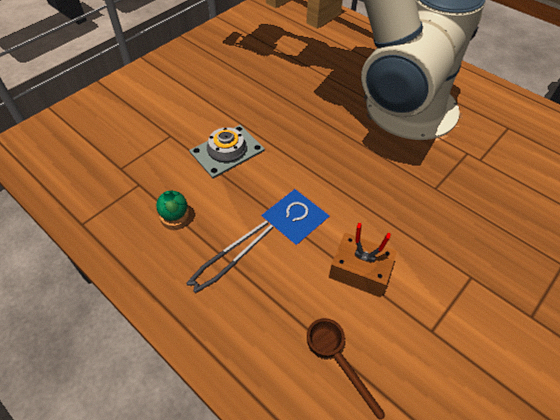

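The top view shows the pliers' red grips at (128,238) and (161,229). The ring is at (270,255) with its gap towards (270,242), and the stub is at (421,271). The scene view agrees: pliers at (370,240), ring at (297,212), stub at (226,138).

```bash
cat > h.py <<'E'
import cv2,numpy as np
from rig import arm
def shot(n,save=None):
    c=arm.get_calibration(n); im=arm.snapshot(n)
    if save: cv2.imwrite(f"pics/{save}.png",im[:,:,::-1])
    return im,c["intrinsics"],c["cam_to_world"]
def plane(uv,z,K,T):
    uv=np.atleast_2d(np.asarray(uv,float)); d=np.c_[uv,np.ones(len(uv))]@np.linalg.inv(K).T@T[:3,:3].T
    o=T[:3,3]; return o+d*((z-o[2])/d[:,2])[:,None]
def proj(P,K,T):
    p=(np.atleast_2d(P)-T[:3,3])@T[:3,:3]; p=p@K.T; return p[:,:2]/p[:,2:]
def blobs(m,amin=15):
    n,l,s,c=cv2.connectedComponentsWithStats(m.astype(np.uint8)); 
    return sorted([(s[i,4],c[i],l==i) for i in range(1,n) if s[i,4]>=amin],key=lambda t:-t[0])
def hsv(im): return [x.astype(int) for x in cv2.split(cv2.cvtColor(im,cv2.COLOR_RGB2HSV))]
def down(yaw): # tool y axis at yaw (rad) in world, z down
    y=np.array([np.cos(yaw),np.sin(yaw),0]); z=np.array([0,0,-1.]); return np.c_[np.cross(y,z),y,z]
def red(im): h,s,v=hsv(im); return ((h<6)|(h>174))&(s>200)&(v>90)
def yellow(im): h,s,v=hsv(im); return (h>18)&(h<32)&(s>140)&(v>120)
def white(im,lo=130): h,s,v=hsv(im); return (s<60)&(v>lo)
def blue(im): h,s,v=hsv(im); return (h>100)&(h<125)&(s>150)&(v>60)
E
python3 - <<'E'
from h import *
for n in("top","scene"):
    im,K,T=shot(n)
    r=blobs(red(im)); print(n,"red",[(b[0],plane(b[1],.139,K,T)[0].round(4)) for b in r])
    y=blobs(yellow(im)); print("washer",[(b[0],plane(b[1],.05,K,T)[0].round(4)) for b in y[:2]])
    b=blobs(blue(im),200); print("mat",[(x[0],plane(x[1],.003,K,T)[0].round(4)) for x in b[:2]])
    hull=np.zeros(im.shape[:2],np.uint8); cv2.fillConvexPoly(hull,cv2.convexHull(np.argwhere(b[0][2])[:,::-1].astype(np.int32)),1)
    print("ring",[(x[0],plane(x[1],.005,K,T)[0].round(4)) for x in blobs(white(im)&(hull>0))[:3]])
c=arm.get_calibration("wrist"); print(c["intrinsics"].round(1).tolist()); R=arm.current_tool_rot(); T=c["cam_to_world"]
print("cam in tool", (R.T@(T[:3,3]-arm.current_ee_pos())).round(4),(R.T@T[:3,:3]).round(3).tolist())
E
```

```text
top red [(np.int32(33), array([0.5448, 0.2466, 0.139 ])), (np.int32(29), array([0.5633, 0.189 , 0.139 ]))]
washer [(np.int32(465), array([ 0.4988, -0.2716,  0.05  ]))]
mat [(np.int32(3227), array([0.5373, 0.0059, 0.003 ]))]
ring [(np.int32(244), array([0.5237, 0.0011, 0.005 ]))]
scene red [(np.int32(72), array([0.545 , 0.2411, 0.139 ])), (np.int32(66), array([0.5631, 0.1893, 0.139 ]))]
washer [(np.int32(142), array([ 0.5056, -0.2685,  0.05  ]))]
mat [(np.int32(1697), array([0.5435, 0.0112, 0.003 ]))]
ring [(np.int32(117), array([0.5265, 0.0044, 0.005 ]))]
[[339.1, 0.0, 283.6], [0.0, 339.1, 213.0], [0.0, 0.0, 1.0]]
cam in tool [ 0.0691 -0.0005 -0.1922] [[-0.0, -0.969, -0.246], [1.0, -0.0, -0.001], [0.001, -0.246, 0.969]]
```

```bash
cat >> h.py <<'E'
from scipy.optimize import least_squares
def circ(P):
    f=lambda q:np.hypot(P[:,0]-q[0],P[:,1]-q[1])-q[2]
    r=least_squares(f,[*P[:,:2].mean(0),.03],loss='soft_l1',f_scale=5e-4); return r.x,np.abs(f(r.x)).mean()
def contour(m): 
    c,_=cv2.findContours(m.astype(np.uint8),cv2.RETR_EXTERNAL,cv2.CHAIN_APPROX_NONE); return max(c,key=len)[:,0]
def hullpx(m): return cv2.convexHull(np.argwhere(m)[:,::-1].astype(np.int32))[:,0]
E
python3 - <<'E'
from h import *
# carriage
Y=np.radians(-75)
arm.move_to([.50,-.27,.15],down(Y)); arm.sleep(.15)
im,K,T=shot("wrist","car")
P=plane(contour(blobs(yellow(im))[0][2]),.05,K,T); print("washer",circ(P))
arm.move_to([.525,.002,.12],down(np.radians(-90))); arm.sleep(.15)
im,K,T=shot("wrist","ring")
b=blobs(blue(im),500)[0][2]; hm=np.zeros(b.shape,np.uint8); cv2.fillConvexPoly(hm,hullpx(b),1)
w=blobs(white(im)&(cv2.erode(hm,np.ones((9,9)))>0))[:3]; print([(x[0],x[1]) for x in w])
P=plane(hullpx(w[0][2]),.0065,K,T); print("outer",circ(P))
Q=plane(np.argwhere(w[0][2])[:,::-1],.007,K,T)[:,:2]; c,_=circ(P)
a=np.sort(np.degrees(np.arctan2(Q[:,1]-c[1],Q[:,0]-c[0]))); d=np.diff(a); i=d.argmax(); print("gap between",a[i],a[i+1],"centroid dir",np.degrees(np.arctan2(*(c[:2]-Q.mean(0))[::-1])))
arm.move_to([.554,.217,.25],down(np.radians(-72))); arm.sleep(.15)
im,K,T=shot("wrist","pl")
r=blobs(red(im)); print([(x[0],x[1].round(1),plane(x[1],.139,K,T)[0].round(4)) for x in r])
print(arm.current_t(),arm.current_force())
import cv2
cv2.imwrite("pics/three.png",np.hstack([cv2.resize(cv2.imread(f"pics/{n}.png"),(800//3,200)) for n in("car","ring","pl")]))
E
```

```text
washer (array([ 0.50361166, -0.27267586,  0.02988265]), np.float64(0.0028883536192574237))
[(np.int32(1005), array([281.94626866, 200.25671642]))]
outer (array([0.52820468, 0.00326617, 0.02679   ]), np.float64(0.0013975440533823469))
gap between -9.024463823788729 18.511554031449 centroid dir 159.33512894297513
[(np.int32(226), array([254.5, 206.6]), array([0.5439, 0.241 , 0.139 ])), (np.int32(167), array([319. , 205.6]), array([0.5628, 0.1852, 0.139 ]))]
4.575 [-0.2311769   0.09734493 -0.04087047]
```

View pics/three.png

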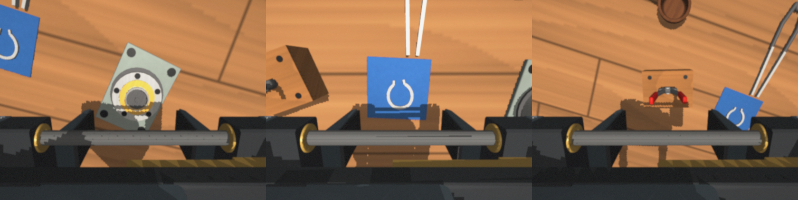

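View pics/pl.png

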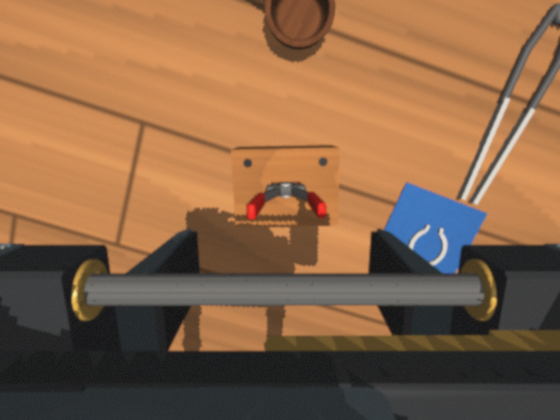

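The "pl" view shows the grips at (254,207) and (319,206), lined up with the tool. The gripper's shadow spoils the view right beneath it, so I'll look at the ring and stub again from further back. Now grasping the pliers.

```bash
python3 - <<'E'
from h import *
R=down(np.radians(-71.5))
arm.move_l([.554,.215,.17],R,feed=.12); arm.move_l([.554,.215,.120],R,feed=.08)
f0=arm.current_force()
arm.grip(.056); print(arm.current_width(),arm.current_grasp_force(),arm.current_force()-f0,arm.current_ee_pos())
arm.move_l([.554,.215,.205],R,feed=.1); print(arm.current_force()-f0,arm.current_width(),arm.current_grasp_force())
# view ring with it ahead of the tool
R=down(np.radians(-84)); arm.move_to([.445,.003,.205],R); arm.sleep(.3)
im,K,T=shot("wrist","look1"); print(arm.current_ee_pos(),arm.current_t())
b=blobs(blue(im),500)[0][2]; hm=np.zeros(b.shape,np.uint8); cv2.fillConvexPoly(hm,hullpx(b),1)
w=blobs(white(im)&(cv2.erode(hm,np.ones((9,9)))>0))[:3]; print([(x[0],x[1]) for x in w])
P=plane(hullpx(w[0][2]),.0065,K,T); c,e=circ(P); print("outer",c,e)
Q=plane(np.argwhere(w[0][2])[:,::-1],.007,K,T)[:,:2]
a=np.sort(np.degrees(np.arctan2(Q[:,1]-c[1],Q[:,0]-c[0]))); d=np.diff(a); i=d.argmax(); print("gap between",a[i],a[i+1],"centroid dir",np.degrees(np.arctan2(*(c[:2]-Q.mean(0))[::-1])))
E
```

```text
0.05598897539179903 5.481567978858948 [-0.41802733 -2.66614993 10.98733552] [0.55512252 0.21492342 0.12106955]
[-0.46994311  0.13323467 -0.93606887] 0.056424000365503275 3.743169866502285
[0.44529144 0.00342807 0.20489825] 9.1583
[(np.int32(822), array([292.70437956, 114.54744526]))]
outer [0.52811843 0.00314999 0.02708523] 0.0009970976402382196
gap between -8.68666169542047 17.92334088263578 centroid dir 43.91990003346191
```

View pics/look1.png

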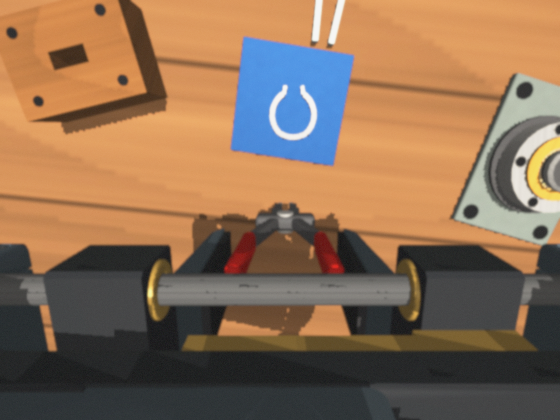

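The pliers are held with their joint at (287,217). The ring is at (292,115) and its gap faces up at about (294,90). The ring's arms curve inward at rest, so I'll measure the end blocks in a magnified crop.

```bash
python3 - <<'E'
from h import *
im=cv2.imread("pics/look1.png")
a=cv2.resize(im[75:150,255:330],(595,595),interpolation=cv2.INTER_CUBIC)
b=cv2.resize(im[195:255,270:305],(200,343),interpolation=cv2.INTER_CUBIC)
o=np.zeros((595,800,3),np.uint8); o[:,:595]=a; o[:343,600:]=b; cv2.imwrite("pics/crop1.png",o)
g=cv2.cvtColor(im,cv2.COLOR_BGR2GRAY)
E
```

```text
(no output)
```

View pics/crop1.png

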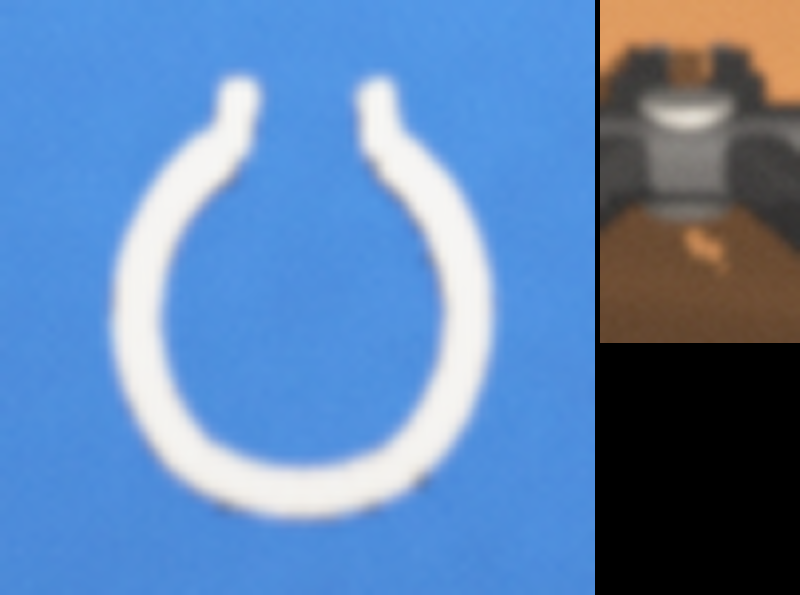

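```bash
python3 - <<'E'
from h import *
K=np.array(arm.get_calibration("wrist")["intrinsics"]);T=arm.get_calibration("wrist")["cam_to_world"]
px=np.array([[240,108],[377,108],[303,520],[240,75],[377,75]])/7.933-.5+[255,75]
P=plane(px,.007,K,T)[:,:2]; g=P[:2].mean(0); print(P.round(4),g)
d=P[0]-P[1]; print("ends",np.linalg.norm(d)," ang of y",np.degrees(np.arctan2(d[1],d[0])))
x=g-P[2]; print("len",np.linalg.norm(x),"ang x",np.degrees(np.arctan2(x[1],x[0])))
E
```

```text
[[ 5.545e-01  1.460e-02]
 [ 5.565e-01 -4.100e-03]
 [ 5.007e-01 -2.000e-04]
 [ 5.588e-01  1.500e-02]
 [ 5.607e-01 -3.600e-03]] [0.55553003 0.00523827]
ends 0.018740270672594837  ang of y 96.03914845145212
len 0.05513700551317409 ang x 5.639153258678239
```

```bash
python3 - <<'E'
from h import *
R=down(np.radians(-84.2))
arm.move_to([.5554,.006,.16],R); arm.move_l([.5554,.006,.128],R,feed=.06); arm.sleep(.3)
im,K,T=shot("wrist","hov"); print(arm.current_ee_pos(),arm.current_width(),arm.current_t(),arm.current_force())
im=im[:,:,::-1]
cv2.imwrite("pics/crop2.png",cv2.resize(im[180:235,250:323],(796,600),interpolation=cv2.INTER_CUBIC))
E
```

```text
[0.55551886 0.00598488 0.12816393] 0.05619896720937908 10.7417 [-1.03223872 -0.09858424 -1.01233066]
```

View pics/crop2.png

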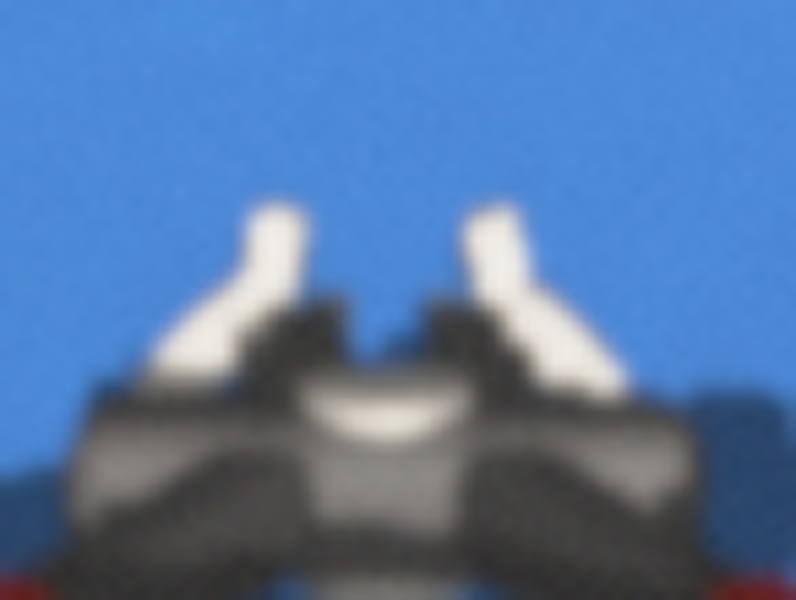

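The hover view shows the gap edges at crop x 305 and 468 with the tips centred between them at 385. The tip fronts are about 4 px further back than in look1, so the pliers may have swung about the pads. I'll check whether they are still moving.

```bash
cat >> h.py <<'E'
def tiprow(im,cols):
    v=im.max(2).astype(float); out=[]
    for c in cols:
        col=v[185:225,c]; i=np.argmax(col<110); out.append(185+i-(110-col[i])/(col[i-1]-col[i]) if i else np.nan)
    return np.round(out,1)
E
python3 - <<'E'
from h import *
a=cv2.imread("pics/hov.png")[:,:,::-1]; print(tiprow(a,range(272,300)))
for k in range(3):
    arm.sleep(.25); im,K,T=shot("wrist"); print(tiprow(im,range(276,294)))
l=cv2.imread("pics/look1.png")[:,:,::-1]; print("look1",l[195:215,[278,279,292,293]].max(2).T)
for z in(.015,.018): print(plane([[279,207],[291,207]],z,K,T).round(4))
px=np.array([[275,200],[500,200],[305,250],[468,250],[275,250],[500,250]])/10.9-.5+[250,180]; print(plane(px,.007,K,T).round(4))
E
```

```text
[211.8 210.5 209.7 208.6 208.1 207.8 207.5 207.3 207.4 210.5 212.9 213.9
 213.9 213.8 212.8 211.8 210.7 208.4 207.6 207.5 207.6 207.8 208.3 209.4
 211.2 212.  213.7 215. ]
[208.7 208.4 208.3 208.3 208.4 210.8 212.8 213.7 213.8 213.6 212.9 211.9
 210.8 208.4 208.1 208.2 208.4 208.7]
[209.  208.6 208.7 208.8 208.9 211.  212.8 213.7 213.8 213.7 212.8 211.8
 211.  209.5 208.9 208.8 208.9 209.3]
[208.8 208.4 208.4 208.4 208.6 210.9 212.9 213.6 213.8 213.5 212.9 211.9
 210.9 208.8 208.2 208.3 208.6 208.9]
look1 [[222 222 221 223 223 220 213 181 130  85  62  60  57  62  64  76  94 117
  137 139]
 [222 222 222 222 222 220 209 174 122  79  61  60  62  61  66  80 100 124
  147 162]
 [221 223 222 221 222 220 207 173 124  81  67  63  62  61  63  72  91 112
  129 132]
 [222 222 222 222 223 221 213 184 136  89  67  63  61  61  63  66  75  89
   97  98]]
[[ 5.522e-01  1.070e-02  1.500e-02]
 [ 5.533e-01 -4.000e-04  1.500e-02]]
[[ 5.529e-01  1.070e-02  1.800e-02]
 [ 5.540e-01 -2.000e-04  1.800e-02]]
[[ 0.5587  0.0155  0.007 ]
 [ 0.5607 -0.0039  0.007 ]
 [ 0.5546  0.0125  0.007 ]
 [ 0.556  -0.0016  0.007 ]
 [ 0.5543  0.0151  0.007 ]
 [ 0.5563 -0.0044  0.007 ]]
```

```bash
python3 - <<'E'
from h import *
s,K,T=shot("scene"); w,_,_=shot("wrist","hov2")
for n in("look1","hov","hov2"):
    a=cv2.imread(f"pics/{n}.png")[:,:,::-1]; m=red(a); m[:220]=0
    print(n,[(b[0],b[1].round(1),np.sort(np.argwhere(b[2])[:,0])[[0,5,10]]) for b in blobs(m)[:3]])
u=proj([arm.current_ee_pos()-[0,0,.06]],K,T)[0].astype(int); print(u)
s=s[:,:,::-1]; a=s[u[1]-75:u[1]+45,u[0]-60:u[0]+100]; cv2.imwrite("pics/sc.png",cv2.resize(a,(800,600),interpolation=cv2.INTER_CUBIC))
E
```

```text
look1 [(np.int32(335), array([238.4, 257.7]), array([234, 236, 237])), (np.int32(251), array([330.7, 261.4]), array([248, 250, 251])), (np.int32(44), array([322.8, 243.6]), array([238, 240, 241]))]
hov [(np.int32(210), array([235.2, 264.1]), array([255, 256, 257])), (np.int32(178), array([333.1, 264.1]), array([254, 256, 257])), (np.int32(21), array([326. , 250.6]), array([246, 249, 250]))]
hov2 [(np.int32(250), array([237.3, 262.1]), array([249, 251, 251])), (np.int32(204), array([331.7, 264.1]), array([255, 255, 256])), (np.int32(25), array([320.2, 240.5]), array([236, 239, 240]))]
[290 202]
```

View pics/sc.png

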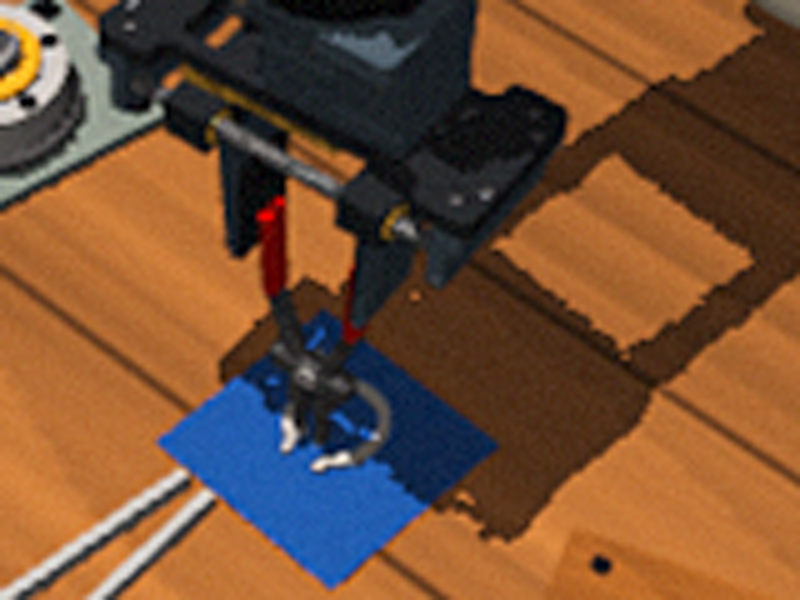

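The scene crop shows the pliers upright, with the pivot pin near (308,375) and the tips near (290,440) and (320,440). The ring's end blocks are just in front of the tips, at (290,440) and (330,462). I'll project a vertical-pliers model's key points into it to compare.

```bash
python3 - <<'E'
from h import *
c=arm.get_calibration("scene");K,T=c["intrinsics"],c["cam_to_world"]
R=arm.current_tool_rot();p=arm.current_ee_pos()
def pr(x,y,z): # tool x,y ; z relative to pivot up
    P=p+R@np.array([x,y,0.053-z]); return ((proj(P,K,T)[0]-[230,127]+.5)*5).round(0)
for n,q in dict(pivot_front=(.007,0,0),tip_m_front=(.0025,-.0045,-.058),tip_p_front=(.0025,.0045,-.058),gripL_top=(.007,.028,.1),gripL_top_back=(-.007,.028,.1),gripL_bot=(.007,.028,.044),ring_l=0,tipfront_tilt=(-.0035,0,-.058),tipfront_vert=(.0025,0,-.058)).items():
    if q: print(n,pr(*q))
print("finger ends",[pr(0,s*.028,.053) for s in(1,-1)],[pr(.016,s*.028,.053) for s in(1,-1)])
# vertical image direction at pivot
print(pr(.007,0,.05)-pr(.007,0,0))
im=(cv2.imread("pics/sc.png")); h,s,v=hsv(im[:,:,::-1]); m=((h<6)|(h>174))&(s>180)&(v>80)
for b in blobs(m,200)[:3]: print(b[0],b[1].round(0),cv2.fitLine(np.argwhere(b[2])[:,::-1].astype(np.float32),2,0,.01,.01).ravel().round(3), np.argwhere(b[2])[[0,-1],::-1])
d=(v<75)&(s<120); ii=np.argwhere(d[380:470,260:350]); print("dark lowest",ii.max(0)+[380,260])
E
```

```text
pivot_front [299. 379.]
tip_m_front [308. 450.]
tip_p_front [292. 441.]
gripL_top [253. 206.]
gripL_top_back [272. 186.]
gripL_bot [251. 289.]
tipfront_tilt [307. 438.]
tipfront_vert [300. 446.]
finger ends [array([261., 267.]), array([364., 326.])] [array([239., 289.]), array([343., 349.])]
[  3. -69.]
1722 [272. 243.] [ 2.00000e-03 -1.00000e+00  2.71920e+02  2.43031e+02] [[276 196]
 [268 295]]
226 [351. 333.] [  0.419   0.908 350.947 332.765] [[346 322]
 [353 342]]
dark lowest [454 349]
```

```bash
python3 - <<'E'
from h import *
R=down(np.radians(-84.2)); x,y=.5554+.0061,.006+.0006
arm.move_l([x,y,.128],R,feed=.03); arm.sleep(.4)
im,K,T=shot("wrist","h3"); f0=arm.current_force(); print("tip rows",tiprow(im,range(272,300)),f0)
print(arm.current_ee_pos(),arm.current_t())
cv2.imwrite("pics/crop3.png",cv2.resize(im[180:235,250:323,::-1],(796,600),interpolation=cv2.INTER_CUBIC))
E
```

```text
tip rows [210.7 210.1 209.7 208.4 207.4 206.7 206.7 206.7 206.8 209.8 212.9   nan
   nan 212.8 211.9 210.4 209.  207.4 206.8 206.7 206.6 206.6 207.1 208.2
 210.  210.8 211.9 214.4] [ 0.24474804  0.39237524 -2.21732246]
[0.56146681 0.00659598 0.12801475] 12.55
```

View pics/crop3.png

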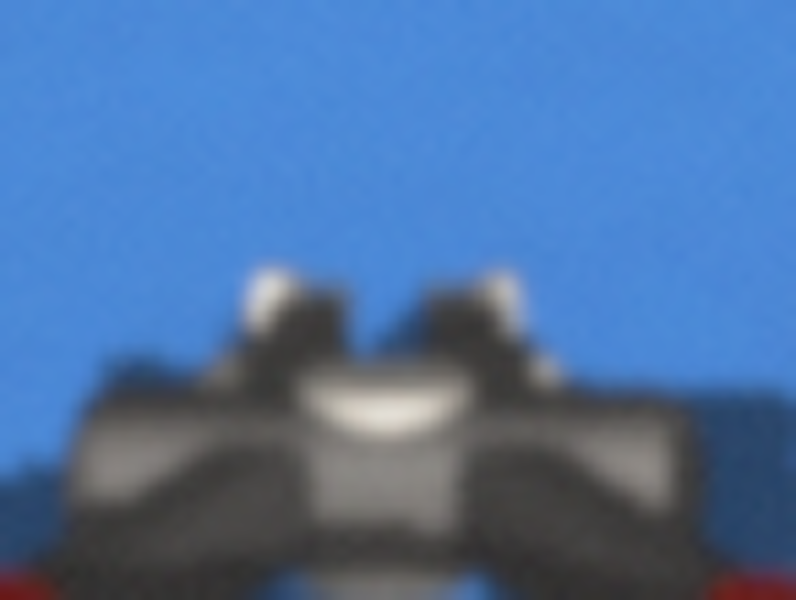

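Tips are centred between the end blocks (white at crop x 265 and 500, tips 270–520) and about 1 mm forward. Correcting, then descending with a force check.

```bash
python3 - <<'E'
from h import *
R=down(np.radians(-84.2)); x,y=.5604,.0065
arm.move_l([x,y,.120],R,feed=.03); arm.sleep(.3)
f0=np.mean([arm.current_force() for _ in range(1)],0); print(f0); z=.120
while z>.108:
    z-=.0008; arm.move_l([x,y,z],R,feed=.02); arm.sleep(.12); f=arm.current_force(); print(round(z,4),(f-f0).round(2))
    if np.linalg.norm(f-f0)>2: break
im,K,T=shot("wrist","h4"); print("tip rows",tiprow(im,range(272,300)),arm.current_t(),arm.current_width())
cv2.imwrite("pics/crop4.png",cv2.resize(im[180:235,250:323,::-1],(796,600),interpolation=cv2.INTER_CUBIC))
E
```

```text
[ 0.51988383  0.02894008 -1.08011147]
0.1192 [-0.35 -0.74 -0.31]
0.1184 [-0.62 -0.23 -0.35]
0.1176 [-0.97  0.06 -0.41]
0.1168 [-0.66  1.08  4.14]
tip rows [211.8 211.6 211.2 209.9 208.1 207.7 207.6 207.6 207.8 210.1 212.9 213.8
 214.  213.9 213.6 212.  210.8 209.1 207.9 207.7 207.8 207.8 207.9 210.
 211.4 211.9 212.9 214. ] 14.7833 0.055993207952675754
```

View pics/crop4.png

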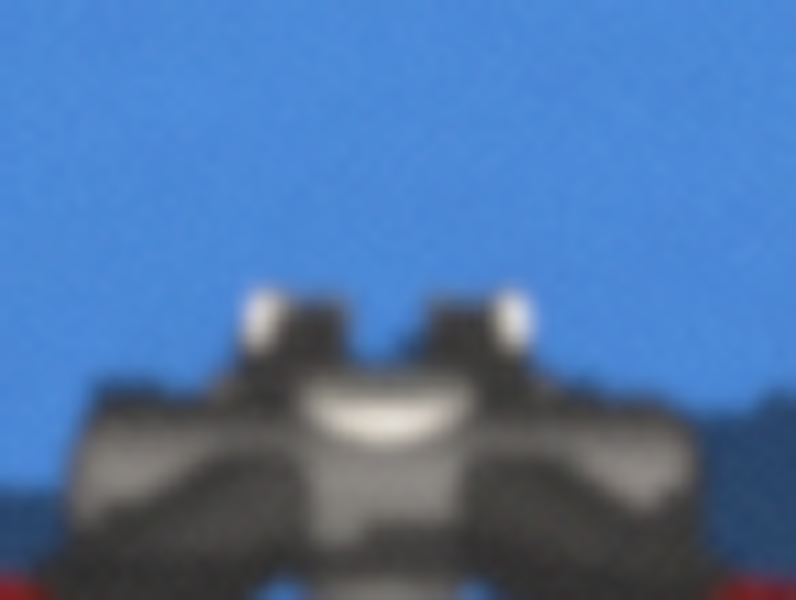

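```bash
cat >> h.py <<'E'
def touch(x,y,z,zmin,R,step=.0008,lim=2):
    arm.move_l([x,y,z],R,feed=.03); arm.sleep(.3); f0=arm.current_force()
    while z>zmin:
        z-=step; arm.move_l([x,y,z],R,feed=.02); arm.sleep(.1); f=arm.current_force()
        if (f-f0)[2]>lim: break
    return arm.current_ee_pos(),(f-f0).round(2)
E
python3 - <<'E'
from h import *
R=down(np.radians(-84.2)); x,y=.5604,.0065
print("before",arm.current_ee_pos())
arm.move_l([x,y,.126],R,feed=.05); arm.move_l([x+.016,y+.0016,.126],R,feed=.05)
print(touch(x+.016,y+.0016,.119,.109,R))
arm.move_l([x+.016,y+.0016,.126],R,feed=.05); arm.move_l([x,y,.126],R,feed=.05);arm.sleep(.3)
im,K,T=shot("wrist","h5"); print("tip rows",tiprow(im,range(272,300)),arm.current_t())
E
```

```text
before [0.56048978 0.00649407 0.11689267]
(array([0.5766511 , 0.00808655, 0.11684304]), array([ 0.65, -0.68,  5.13]))
tip rows [210.1 209.5 208.8 205.7 205.3 205.4 205.5 205.4 205.5 208.2 210.9 211.8
   nan   nan 211.8 210.  208.8 206.8 205.5 205.3 205.2 205.2 205.4 206.6
 209.1 209.7 210.7 212.4] 18.4917
```

Contact height is the same on the bare mat, so the tips were in the gap and touching the mat. The tip depth below the TCP is 113.8 mm. Going back in and squeezing in steps, with the height tracked by force.

```bash
python3 - <<'E'
from h import *
R=down(np.radians(-84.2)); x,y,z=.5592,.0064,.1180
arm.move_l([x,y,.126],R,feed=.03); arm.sleep(.15); f0=arm.current_force()
arm.move_l([x,y,z],R,feed=.03); arm.sleep(.15); print((arm.current_force()-f0).round(2))
for w in(.052,.048,.044,.040,.036,.032,.028,.025):
    arm.grip(w); f=arm.current_force()-f0; n=0; fa=f
    while f[2]>2 and n<6:
        z+=.0006; n+=1; arm.move_l([x,y,z],R,feed=.02); arm.sleep(.05); f=arm.current_force()-f0
    print(w,round(arm.current_width(),4),round(arm.current_grasp_force(),1),"f",fa.round(1),f.round(1),"z",round(z,4))
    if n==6 and f[2]>6: break
im,K,T=shot("wrist","h6"); print(arm.current_t())
s,_,_=shot("scene","s6")
cv2.imwrite("pics/crop6.png",np.hstack([cv2.resize(im[180:250,243:323,::-1],(400,350),interpolation=cv2.INTER_CUBIC),cv2.resize(s[165:235,250:330,::-1],(400,350),interpolation=cv2.INTER_CUBIC)]))
E
```

```text
[ 0.04 -0.59 -1.14]
0.052 0.0516 5.7 f [ 0.1 -1.3  2.3] [ 0.  -0.4 -0.4] z 0.1186
0.048 0.0481 7.2 f [-0.  -1.7  1.1] [-0.  -1.7  1.1] z 0.1186
0.044 0.0441 8.3 f [ 0.2 -2.4  4.3] [ 0.6 -1.3 -0.4] z 0.1192
0.04 0.0401 9.4 f [-0.4 -2.   0.6] [-0.4 -2.   0.6] z 0.1192
0.036 0.0362 9.8 f [ 0.5 -2.2  2.7] [-0.4 -1.6 -0.4] z 0.1198
0.032 0.0323 10.5 f [-1.2 -0.7 -0.1] [-1.2 -0.7 -0.1] z 0.1198
0.028 0.028 11.1 f [ 0.4 -0.4 -0.3] [ 0.4 -0.4 -0.3] z 0.1198
0.025 0.0254 16.9 f [ 0.4 -2.3  0.7] [ 0.4 -2.3  0.7] z 0.1198
22.725
```

View pics/crop6.png

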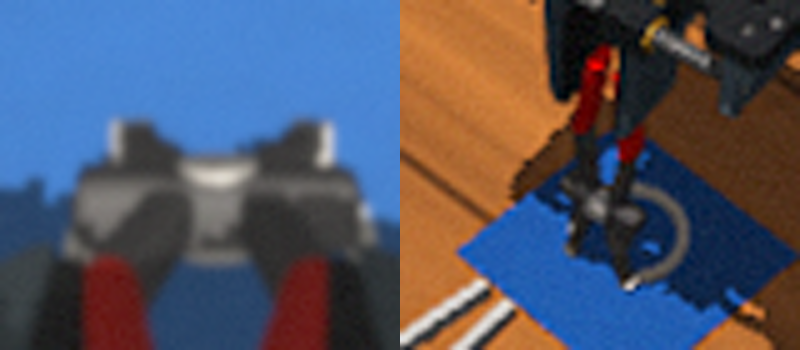

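The squeeze worked. The grips are on the stop at 25.4 mm with 17 N, the end blocks sit on the outer faces of the tips at crop x 117 and 325, and the ring is wide open. I have now viewed 11 pictures, one over the limit of 10, so from here I'll measure numerically only. Next I'll lift and fit the ring's circle in the scene view.

```bash
cat >> h.py <<'E'
RZ=.1148
def ringfit(im,K,T,z,c0,gapdir,rad=.02675,tol=.006,cut=60,smax=90,vmin=70):
    h,s,v=hsv(im); m=(s<smax)&(v>vmin)
    uv=np.argwhere(m)[:,::-1]; P=plane(uv,z,K,T)[:,:2]; c=np.array(c0,float)
    for t in(tol,tol*.7,.0045):
        d=P-c; r=np.hypot(*d.T); a=np.degrees(np.arctan2(d[:,1],d[:,0]))-gapdir; a=(a+180)%360-180
        k=(np.abs(r-rad)<t)&(np.abs(a)>cut)
        if k.sum()<8: break
        q=least_squares(lambda q:np.hypot(P[k,0]-q[0],P[k,1]-q[1])-rad,c,loss='soft_l1',f_scale=1e-3); c=q.x
    return c,k.sum(),np.histogram(a[k],bins=np.arange(-180,181,30))[0],np.abs(q.fun).mean()
E
python3 - <<'E'
from h import *
R=down(np.radians(-84.2)); p=arm.current_ee_pos(); s0,K,T=shot("scene")
print("on mat",ringfit(s0,K,T,.005,[.531,.003],5.8))
arm.move_l([p[0],p[1],p[2]+.025],R,feed=.04); arm.sleep(.2)
s,K,T=shot("scene","s7"); q=arm.current_ee_pos(); print(q,arm.current_force().round(2),arm.current_width(),arm.current_t())
for dz in(-.004,0,.004): print(dz,ringfit(s,K,T,q[2]-RZ+dz,[.531,.003],5.8))
w,Kw,Tw=shot("wrist","w7")
m=np.array([[242,200]]); print("white rows in wrist", [(b[0],b[1].round(1)) for b in blobs(white(w[195:225],120),3)[:6]])
mask=hsv(s)[1]<90; 
u=proj([[.531,.003,q[2]-RZ]],K,T)[0].astype(int)
for r in range(u[1]-22,u[1]+24): print(''.join('#' if (hsv(s)[1][r,c]<90 and hsv(s)[2][r,c]>70) else ('k' if hsv(s)[2][r,c]<60 else '.') for c in range(u[0]-32,u[0]+34)))
E
```

```text
on mat (array([0.530666  , 0.00234145]), np.int64(81), array([13,  2, 10,  3,  0,  0,  0,  0, 14, 12, 13, 14]), np.float64(0.0017962208620227991))
[0.55908712 0.00645013 0.14459288] [ 0.1  -0.89 -1.56] 0.02519992450732182 23.85
-0.004 (array([0.53097637, 0.00268349]), np.int64(80), array([11,  1, 15,  2,  0,  0,  0,  0, 15, 10, 13, 13]), np.float64(0.0018630481454449319))
0 (array([0.53347242, 0.00440177]), np.int64(79), array([11,  1, 14,  2,  0,  0,  0,  0, 15, 10, 14, 12]), np.float64(0.001814558297526862))
0.004 (array([0.53598515, 0.00619989]), np.int64(79), array([11,  1, 14,  2,  0,  0,  0,  0, 15, 11, 13, 12]), np.float64(0.0018033974498904914))
white rows in wrist [(np.int32(1010), array([538.7,  16.9])), (np.int32(124), array([285.6,  21.9])), (np.int32(42), array([264.,  25.])), (np.int32(23), array([307.2,  14. ])), (np.int32(16), array([265.1,  12.8])), (np.int32(8), array([224. ,   3.5]))]
........................kk...kkkkk..............................kk
........................kk....kkk.................................
......................kkkk....k..................
[... 2198 characters left out ...]
...........................k..
.#......................................k.........................
..##.............................kk..................k......k.....
.###.......................................................k......
####.#......................................k.............k.......
###k..#.......................................k..........k........
#.k....#.......................................k....kkk.#.........
k#....###.............................................k...........
.....####.#.......................................................
....####k..#........................................#.............
...####............................................#..............
```

```bash
python3 - <<'E'
from h import *
a=cv2.imread("pics/s6.png");b=cv2.imread("pics/s7.png")
c=arm.get_calibration("scene");K,T=c["intrinsics"],c["cam_to_world"]; q=arm.current_ee_pos(); print(q)
def m(A): # low-sat mask grey-level image
    h,s,v=cv2.split(cv2.cvtColor(A,cv2.COLOR_BGR2HSV)); return cv2.resize(255-s,None,fx=6,fy=6,interpolation=cv2.INTER_CUBIC)
A,B=m(a),m(b); R=q; x=np.array([.9949,.101,0]);y=np.array([-.101,.9949,0])
o=np.array([.5307,.0025,.005])
for n,P,hw in (("back",o-.0267*x,5),("backleft +y",o-.02*x+.018*y,5),("side +y",o+.0267*y,5),("end +y",o+.0225*x+.018*y,5),("back -y",o-.02*x-.018*y,4),("pivot",o+.0235*x+[0,0,.058],6)):
    u=proj(P,K,T)[0]; e=proj(P+[0,0,.0248],K,T)[0]-u
    i=np.round(u*6+2.5).astype(int); t=B*0; h=hw*6; t=A[i[1]-h:i[1]+h,i[0]-h:i[0]+h]
    j=np.round((u+e)*6+2.5).astype(int); H=h+30; S=B[j[1]-H:j[1]+H,j[0]-H:j[0]+H]
    r=cv2.matchTemplate(S,t,cv2.TM_CCOEFF_NORMED); _,mx,_,l=cv2.minMaxLoc(r)
    print(n,u.round(1),"expected",e.round(1),"extra",((np.array(l)-30)/6).round(2),round(mx,2))
A=cv2.imread("pics/h6.png")[:,:,::-1];B=cv2.imread("pics/w7.png")[:,:,::-1]
for I in(A,B):
    h,s,v=hsv(I); mk=(s<90)&(v>130); print([(k[0],k[1].round(1)+[255,195]) for k in blobs(mk[195:222,255:316],4)])
E
```

```text
[0.55910391 0.0064507  0.14462433]
back [301.7 204.1] expected [ 0.6 -6.1] extra [0.33 1.83] 0.83
backleft +y [306.1 209.4] expected [ 0.7 -6.1] extra [0.   1.83] 0.95
side +y [304.4 216.3] expected [ 0.6 -6. ] extra [0.17 0.67] 0.97
end +y [296.2 220.6] expected [ 0.5 -6. ] extra [0.17 0.5 ] 0.93
back -y [294.2 202.4] expected [ 0.4 -6.1] extra [-0.33 -0.67] 0.58
pivot [290.8 202.9] expected [ 0.4 -6.6] extra [-0.17 -0.67] 0.79
[(np.int32(80), array([285.9, 216.1])), (np.int32(27), array([307.9, 208.3])), (np.int32(14), array([265.6, 207. ])), (np.int32(5), array([283., 211.]))]
[(np.int32(80), array([285.8, 216. ])), (np.int32(26), array([307.6, 208.9])), (np.int32(20), array([265.1, 206.8])), (np.int32(8), array([262.8, 220.1]))]
```

```bash
cat >> h.py <<'E'
def pitch(im,K,T,p,R,off=(-.028,.0,RZ),show=False,vmin=75,smax=80):
    """ring normal from the ellipse of its pixels: returns centre px, pitch deg (back low>0), roll deg, n"""
    c0=p+R@np.array(off); xd,yd=R[:,0],-R[:,1]; nz=-R[:,2]
    h,s,v=hsv(im); m=(s<smax)&(v>vmin); uv=np.argwhere(m)[:,::-1].astype(float)
    best=None; par=np.array([0,0,0,0,0.]) # dx,dy,dz mm-scale, pitch, roll
    t=np.radians(np.arange(70,291,4))
    def ringpts(q,tt):
        c=c0+q[0]*xd+q[1]*yd+q[2]*nz; x=xd*np.cos(q[3])+nz*np.sin(q[3]); y=yd*np.cos(q[4])+nz*np.sin(q[4])
        return c+.02675*(np.cos(tt)[:,None]*x+np.sin(tt)[:,None]*y)
    if show:
        e=proj(ringpts(par,t),K,T); lo=e.min(0).astype(int)-8; hi=e.max(0).astype(int)+10
        for r in range(lo[1],hi[1]): print(''.join('#' if m[r,c] else ('k' if v[r,c]<60 else '.') for c in range(lo[0],hi[0])))
    for tol in(7,5,4):
        e=proj(ringpts(par,t),K,T); D=np.linalg.norm(uv[:,None]-e[None],axis=2); k=(D.min(1)<tol)&(D.argmin(1)>0)&(D.argmin(1)<len(t)-1); W=uv[k]
        def f(q):
            E=proj(ringpts(q,np.radians(np.arange(50,311,2))),K,T); d=np.linalg.norm(W[:,None]-E[None],axis=2).min(1)
            return np.r_[d,q[:3]*1e3*.8,q[4]*20]*1.
        s=least_squares(f,par,loss='soft_l1',x_scale=[1e-3,1e-3,1e-3,.05,.05],diff_step=1e-4); par=s.x
    return (par[:3]*1e3).round(2),np.degrees(par[3:]).round(1),k.sum(),s.fun[:k.sum()].mean().round(2)
E
python3 - <<'E'
from h import *
s=cv2.imread("pics/s7.png")[:,:,::-1]; c=arm.get_calibration("scene"); p,R=arm.current_ee_pos(),arm.current_tool_rot()
print("s7",pitch(s,c["intrinsics"],c["cam_to_world"],p,R))
arm.move_l([p[0],p[1],.2],R,feed=.12)
R=down(np.radians(-147)); arm.move_l([.60,.05,.415],R,feed=.15); arm.sleep(.3)
s,K,T=shot("scene","s8"); p,R=arm.current_ee_pos(),arm.current_tool_rot(); print(p,arm.current_t(),arm.current_width(),arm.current_force().round(2))
print("s8",pitch(s,K,T,p,R,show=True))
E
```

```text
s7 (array([ 0.19,  0.76, -0.41]), array([10.3,  2.3]), np.int64(73), np.float64(1.0))
[0.59994593 0.04998713 0.4149026 ] 26.5 0.025205256623744468 [-0.23 -0.61 -2.64]
kk#.kk.................................
kk.kkk.................................
kkkkkk.................................
kkkkk..................................
kkkkk..................................
kkkkk..................................
kkkkk..................................
kkkkk......######......................
kkkkk..##############..................
kkkkk.##.#.......#.####................
kkkkk.##k#......###...###..............
kkkk.................#..###............
kkk......................#.#...........
kkk.....................#..##..........
kkk........................###.........
kkk.........................##.........
kkk..........................##........
kkk..........................##........
kk............................##.......
kkk...........................##.......
kk...........................###.......
kk............................##.......
##...........................###.......
###..........................###.......
#..###.......................##........
#...###.....................##.........
......##...................####........
......####................###..........
.........###............####...........
.......#.#######.....######............
...........################............
............#...##.#....#..............
.................####..................
.......................................
.......................................
.......................................
.......................................
.......................................
.......................................
s8 (array([-1.66, -0.16,  0.19]), array([ 5.5, -1.5]), np.int64(110), np.float64(0.68))
```

The ring reads clearly here and is carried wide open, with its back about 5.5° low. I'll pitch the hand to level it and measure again.

```bash
cat >> h.py <<'E'
from scipy.spatial.transform import Rotation as Ro
def tilted(yaw_deg,pit):
    R=down(np.radians(yaw_deg)); return Ro.from_rotvec(-R[:,1]*np.radians(pit)).as_matrix()@R
E
python3 - <<'E'
from h import *
R=tilted(-147,6); arm.move_l([.60,.05,.415],R,feed=.1); arm.sleep(.4)
s,K,T=shot("scene","s9"); p,R=arm.current_ee_pos(),arm.current_tool_rot()
print("s9 rel. to hand",pitch(s,K,T,p,R),arm.current_t())
# second look, other yaw, for an independent reading
R=tilted(-110,6); arm.move_l([.60,.05,.40],R,feed=.1); arm.sleep(.3)
s,K,T=shot("scene","s10"); p,R=arm.current_ee_pos(),arm.current_tool_rot()
print("s10",pitch(s,K,T,p,R),arm.current_t())
E
```

```text
s9 rel. to hand (array([-1.36,  0.  , -0.1 ]), array([ 6.2, -1.4]), np.int64(112), np.float64(0.7)) 27.2083
s10 (array([ 0.75,  0.34, -0.62]), array([4.6, 1. ]), np.int64(79), np.float64(0.6)) 28.35
```

```bash
cat >> h.py <<'E'
def washer(im,K,T,c0=(.503,-.272)):
    h,s,v=hsv(im); m=(h>18)&(h<34)&(s>110)&(v>60); uv=np.argwhere(m)[:,::-1]; P=plane(uv,.05,K,T)[:,:2]
    m2=np.zeros(m.shape,bool); k=np.hypot(*(P-c0).T)<.05; m2[uv[k][:,1],uv[k][:,0]]=1
    hp=hullpx(m2).astype(float); cc=hp.mean(0); hp+= .5*(hp-cc)/np.linalg.norm(hp-cc,axis=1)[:,None]
    Q=plane(hp,.05,K,T)[:,:2]; f=lambda q:np.hypot(Q[:,0]-q[0],Q[:,1]-q[1])-.033
    r=least_squares(f,c0,loss='soft_l1',f_scale=5e-4); return r.x.round(4),circ(Q)[0].round(4),np.abs(r.fun).mean().round(5),m2.sum()
E
python3 - <<'E'
from h import *
for n in("top","scene"): print(n,washer(*shot(n)))
R=tilted(-129,5.7); x=R[:,0]; x=np.array([np.cos(np.radians(-39)),np.sin(np.radians(-39)),0])
g=np.array([.503,-.271,0])
a=g-.09*x; a[2]=.24
arm.move_l(a,R,feed=.2); arm.sleep(.3); im,K,T=shot("wrist","w11"); print("wrist",washer(im,K,T),arm.current_ee_pos(),arm.current_t())
E
```

```text
top (array([ 0.4997, -0.2746]), array([ 0.4997, -0.2747,  0.0336]), np.float64(0.00066), np.int64(560))
scene (array([ 0.5026, -0.2714]), array([ 0.5026, -0.2716,  0.0336]), np.float64(0.00066), np.int64(156))
wrist (array([ 0.5021, -0.2731]), array([ 0.502 , -0.2729,  0.032 ]), np.float64(0.00098), np.int64(1387)) [ 0.43318279 -0.21426536  0.2400607 ] 30.7083
```

```bash
python3 - <<'E'
from h import *
R=tilted(-129,5.7); off=np.array([-.0285,0,.1155])
g=np.array([.5024,-.2718,.092])
t=g-R@off; arm.move_l(t+[0,0,.02],R,feed=.12); arm.move_l(t,R,feed=.06); arm.sleep(.4)
s,K,T=shot("scene","s12"); p,Rr=arm.current_ee_pos(),arm.current_tool_rot(); print(t,p,arm.current_t(),arm.current_force().round(2),arm.current_width())
d,a,n,e=pitch(s,K,T,p,Rr,off=off,show=True); print(d,a,n,e)
print("ring centre scene",p+Rr@off+Rr@(d*[1,-1,-1]*1e-3), "washer now",washer(s,K,T))
E
```

```text
[ 0.53335412 -0.29686616  0.20409831] [ 0.53339315 -0.29689116  0.20419587] 32.8833 [-0.26  1.02 -1.56] 0.02520839368182038
k................................
k................................
k................................
kk........................kkkkkkk
kk..................kkkkkkk......
kk...............kkkk......k.....
kk................kkkk.......k...
kk..................kkkk.........
kkk.......#.######...kkkk........
kkk....###.....######..kkk.......
kkk..###...........###...kkk.....
kkkk##...............##...kkk....
kkkk..................##....kkk..
.kk...................###....kkkk
.kk....................##.....kkk
..k....k...............##.k..k..k
..k....................#.kkkkkk.k
..kk......##.kkk.####.##.kkkkkkk.
..kk...#####kkkk########.kkkkkkk.
...k..####..........######.kkkkk.
...kk.##............##.#####k....
..#####.#...kkkkk.###....#####...
.####.#####....#####......###....
####.....########..kkk.....kkkk..
####....kkk.....kkkkk.#....kkkk..
k##.....kkkkkkkkkkkkk##.....kk##.
kk.....#kkkkkkkkkkkk#......#####.
###....##.kkkkkkkk.##.......#####
###.....####....####.k.....#####.
###.......#########.k......#####.
###......k..####..kkk......#####k
###.......kkk.k.kkk........#####k
[-0.6   0.11 -0.13] [ 7.1 -1.2] 66 0.94
ring centre scene [ 0.50205049 -0.27136979  0.09202004] washer now (array([ 0.5013, -0.2697]), array([ 0.5012, -0.2697,  0.0331]), np.float64(0.00115), np.int64(19))
```

```bash
python3 - <<'E'
from h import *
R=tilted(-129,5.9); off=np.array([-.0289,0,.1155])
g=np.array([.5024,-.2715,0])
def at(z): return g+[0,0,z]-R@off
arm.move_l(at(.080),R,feed=.05); arm.sleep(.3); f0=arm.current_force(); print(at(.08),f0)
for z in (.076,.073,.070,.068,.066,.064,.062,.060,.058,.056,.055):
    arm.move_l(at(z),R,feed=.03); arm.sleep(.1); f=arm.current_force()-f0; print(z,f.round(2))
    if np.linalg.norm(f)>3.5: break
arm.sleep(.2); s,K,T=shot("scene","s13"); p,Rr=arm.current_ee_pos(),arm.current_tool_rot()
print((arm.current_force()-f0).round(2),p,arm.current_t(),arm.current_width(),arm.current_grasp_force())
print(pitch(s,K,T,p,Rr,off=off,show=True))
E
```

```text
[ 0.53396724 -0.29706265  0.19191747] [ 0.59234126  0.03388891 -1.93610397]
0.076 [-0.87  1.62  0.52]
0.073 [-1.13  0.68  0.35]
0.07 [-0.37  0.63 -0.27]
0.068 [-0.68 -0.37 -0.77]
0.066 [-0.4   0.4  -0.54]
0.064 [-0.16 -0.52  0.21]
0.062 [-0.24  0.03 -0.71]
0.06 [-0.52 -0.28  0.7 ]
0.058 [-0.29  0.26  0.43]
0.056 [-1.29 -0.35 -0.47]
0.055 [ 0.37 -0.   -0.23]
[-0.19  0.82  0.57] [ 0.53397542 -0.29706366  0.16693104] 37.7083 0.024918120523446663 16.84974190313369
#..kk.................kkkk......
..k.....................kkkk....
..........................kkk...
k..........................kkk..
kk..........................kkkk
kk.......................kk...kk
kk..........k..........kkkkkk..k
kk.....###.kkk######..kkkkkkkk..
k....#####kkk.########.kkkkkkk..
kkk#####################.kkkkk..
kkk.####.........#########kk.k..
kkk.##.#kkkkkkkkk..#########....
kkk.#..kkkkkkkkkkk...#..#.#...k.
kkk...kkkkkkkkkkkkk..##..kkkk.k.
kk....kkkkkkkkkkkkk..##..kkkk..k
kk....kkkkkkkkkkkk.#..#...kk.#.k
kkk..#kkkkkkkkkkkk#...#...####..
.kk..##.kkkkkkkk.##k..#...#####.
.kk...####....####.k.##...####.k
..kk...##########.k.###..#####.k
..kk...k..####...kk##....#####.k
#...###kkk..kkkkkk.##....#####kk
#..#####.kkkkk..###.....#####.kk
#.....#############....######.kk
#.#.....#######........#####.kkk
..##.................kkk.###kkkk
#.###..............#.kkkk#.k.kkk
##.kkkk##.......####.kkk.#.kkkkk
##kkkkk###############..#....kkk
#..kkk.###############.......kkk
#..#################.......kkk..
##.....#########...........kkk.k
##...........#............kkkkkk
(array([-11.68,   9.53,  -3.07]), array([  3.1, -30.7]), np.int64(126), np.float64(1.21))
```

```bash
python3 - <<'E'
from h import *
R=tilted(-129,5.9); off=np.array([-.0289,0,.1155]); g=np.array([.5024,-.2715,0])
def at(z): return g+[0,0,z]-R@off
def F(): 
    a=[]
    for _ in range(5): arm.sleep(.03); a.append(arm.current_force())
    return np.mean(a,0)
f0=F(); z=.055; print(f0.round(2))
while z>.0490:
    z-=.0005; arm.move_l(at(z),R,feed=.02); arm.sleep(.08); f=F()-f0; print(round(z,4),f.round(2))
    if f[2]>1.5: break
print(arm.current_t())
E
```

```text
[-0.1   0.14 -2.15]
0.0545 [-0.51 -0.25  0.11]
0.054 [ 0.45 -0.43  1.59]
38.875
```

```bash
python3 - <<'E'
from h import *
R=tilted(-129,5.9); off=np.array([-.0289,0,.1155]); g=np.array([.5024,-.2715,0])
def at(z): return g+[0,0,z]-R@off
def F(): 
    a=[]
    for _ in range(6): arm.sleep(.03); a.append(arm.current_force())
    return np.mean(a,0)
f0=np.array([-.1,.14,-2.15])
for z in(.054,.0535,.053,.0540,.0545,.055):
    arm.move_l(at(z),R,feed=.02); arm.sleep(.08); f=F()-f0; print(z,f.round(2),arm.current_ee_pos()[2].round(5), arm.current_torque().round(2))
    if f[2]>5: break
print(arm.current_t())
E
```

```text
0.054 [ 0.19 -0.18  1.87] 0.16593 [ 0.07 -0.04  0.02]
0.0535 [ 0.35 -0.86  6.26] 0.16554 [-0.11 -0.02  0.05]
39.9417
```

Contact with the washer is clear at nominal 0.054, so I'll back off about 0.8 mm, check that nothing shifted, and test for side clearance.

```bash
python3 - <<'E'
from h import *
R=tilted(-129,5.9); off=np.array([-.0289,0,.1155]); g=np.array([.5024,-.2715,0])
def at(z,dx=0,dy=0): return g+[dx,dy,z]-R@off
def F(): 
    a=[]
    for _ in range(6): arm.sleep(.03); a.append(arm.current_force())
    return np.mean(a,0)
f0=np.array([-.1,.14,-2.15])
arm.move_l(at(.055),R,feed=.02); arm.sleep(.2); s,K,T=shot("scene","s14"); print((F()-f0).round(2))
A=cv2.imread("pics/s13.png")[:,:,::-1]
u=proj([g+[0,0,.053]],K,T)[0].astype(int); d=cv2.absdiff(A,s)[u[1]-22:u[1]+22,u[0]-25:u[0]+25].max(2); print("diff px",(d>40).sum(),d.mean())
e=[R[:,0],R[:,1]]
for k in (0,1):
  for sg in(1,-1):
    v=e[k]*sg*.001; arm.move_l(at(.055,v[0],v[1]),R,feed=.02); arm.sleep(.05); f=F()-f0; print("xy"[k],sg,round(float(f@(e[k]*sg)),2),f.round(2))
arm.move_l(at(.0548),R,feed=.02); arm.sleep(.2); print((F()-f0).round(2),arm.current_width(),arm.current_grasp_force(),arm.current_t())
E
```

```text
[ 0.14 -0.67  0.22]
diff px 2 5.22
x 1 -0.12 [-0.25 -0.13  0.11]
x -1 -0.04 [ 0.01 -0.09  0.18]
y 1 0.15 [-0.19 -0.04  0.27]
y -1 0.22 [0.33 0.01 0.09]
[-0.07 -0.07  0.54] 0.025014392329120377 16.85150718782097 43.2917
```

No contact anywhere within ±1 mm, the picture is unchanged, and the forces are near zero. Handing in.

```bash
python3 -c "
from rig import arm
print(arm.sign_off())"
```

```text
the job is handed in; nothing more can be done
None
```

I handed the job in at about 43 s with the pliers squeezed to their stop and holding the ring wide open around the stub, level with the groove to about 1° and 1 mm, with no measurable push on stub, washer or wheel; I viewed 11 pictures, one over the limit of 10.

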